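# Set the fume-extraction damper and start the fan

### The job

Get the solder-fume extractor running: with one fingertip push gently against the side of the orange damper lever until its pointer aims at the middle of the green spot, and only then press the black start button on the yellow fan control box all the way down. Only push the lever and press the button; do not pinch the lever, and leave the multimeter, the screwdriver and the blue cup where they are.

Things in the scene. Friction and masses are not known exactly. Their poses are not given: they have to be found in the camera images.
- plenum: White sheet-metal extraction box fixed on the bench, 270 mm (its x) by 380 mm (its y) by 60 mm high, flat top 60 mm above the bench. Origin at bench height under the damper pivot; the box reaches 170 mm to its -x side (slotted front, towards the robot), 100 mm to its +x side, 190 mm to either y side. An aluminium duct leaves its far side.
- damper_pivot (a point): Upright pivot of the damper lever, on the box top (60 mm above the bench), under a dark hub of 38 mm diameter, 42 mm high. z points up; x turns with the lever and points along it from pivot to pointer; y to the lever's left. A steel blade 8 mm thick joins the hub to the orange grip; beyond the grip a short black pointer ends 119 mm from the pivot. The lever can only turn.
- damper_grip (a point): Middle of the top edge of the orange grip, 80 mm from the pivot, 42 mm above the box top. The grip is an upright slab 14 mm thick, from 52 to 108 mm from the pivot, its underside 8 mm above the box top; either flat side can be pushed.
- damper (a joint): Lever angle in rad, counterclockwise from above positive; 0 when the lever points along the box's -x (straight to its slotted front). Stops at -1.5 and 1.5. Stiff friction hinge: it takes about 3 N at the orange grip to turn it, and it stays where it is left. It starts within 0.3 of 0.
- green_spot: Green round magnet, 26 mm in diameter, 3 mm thick, fixed flat on the box top about 140 mm from the pivot, at a lever angle of about -1.25, -0.75, 0.75 or 1.25 rad. Origin in the centre of its underside. The lever passes over it. Red, blue and black magnets of the same size take the other three places and mean nothing here.
- fanbox: Yellow fan control box, 75 by 75 mm, 50 mm high, fixed on the bench to the left or right of the white box. Origin in the centre of its underside.
- start_top (a point): Centre of the top face of the black start button (28 mm in diameter), which stands in a steel housing on top of the control box; 72 mm above the bench when up. Pressed straight down.
- start (a joint): Travel of the start button in m: 0 when up, 0.006 when fully down. It springs back; fully down takes 5 N.
- meter: Loose red and black multimeter, 130 by 68 by 36 mm, lying on the bench on the other side of the white box from the control box. Origin in the centre of its underside, x along its length.
- driver: Loose screwdriver, 150 mm long, with a flat-sided yellow and black handle 80 by 24 by 22 mm, lying on the white box's top beyond the pivot, on its -y half. Origin in the middle of its length, underside; x runs along it to the blade.
- cup: Loose blue plastic cup, 54 mm across and 55 mm high, standing on the white box's top beyond the pivot, on its +y half. Origin in the centre of its underside.
Mind the look-alikes: they are no part of the job. There is more than one size of the fanbox; the one meant has the size given above.

How it is judged:
By the outcome, as a careful person would: the job done as asked, in the order asked, and still so for the second after the job is handed in, with the robot touching nothing.
It also fails if it takes over 51 s, if anything falls off the work surface, if the arm or the gripper's body presses on something with over 40 N, if the wrist force passes 120 N, or if a joint passes its speed limit or range.

### The arm

A 6-joint arm with a two-finger parallel gripper is mounted at the origin on the work surface. World frame = base frame: x ahead of the robot, y to its left, z up, the work surface at z = 0. Lengths are in m, angles in rad, forces in N, time in s.
With the tool pointing down it reaches from about 0.375 to 0.9 m from the base axis. Payload 3.1 kg.
Tool frame: the origin (TCP) lies between the finger pads; the fingertips stand 11 mm ahead of it and the grasp point (between the pads) lies 8 mm behind it; z points along the fingers, y is the line along which they close (so a half turn about z gives the same grasp; the last joint's range is limited). The gripper opens to 87 mm and grips with 3 to 60 N. Pads are 19 mm wide; open, the fingers measure 117 mm over their backs; the gripper's body (75 mm by 190 mm) begins 51 mm behind the grasp point.
Start: joints at [1.056, 0.527, 1.433, -0, 1.181, -0.178], TCP at [0.207, 0.59, 0.234] pointing down, gripper open.
Joint ranges: [-3.08, 3.08], [-0.75, 2.2], [0.22, 2.44], [-1.43, 4.57], [0, 2.65], [-2.85, 2.85]. Speed limits (rad/s): [2.79, 2.79, 3.14, 3.14, 3.14, 3.14].

### API

Orientations are given as a unit quaternion [x, y, z, w].
In Python, from rig import robot gives the robot as it stands.
- The arm moves only by the tool move_arm, never from a script. Its argument "moves" is text: rows parted by semicolons, each of 7 numbers parted by spaces: the shift along the tool's x, y, z in units of 100 mm (1.0 is 100 mm), then the turn, a rotation vector about the tool's x, y, z in units of 90 degrees (1.0 is 90 degrees), then the opening, from 0 (shut) to 1 (fully open). A call has 1 to 12 rows; each row is the pose to reach, as a shift and turn from the pose commanded when the call began, along the tool's axes at that moment; what a row does not reach only later rows make up. A row lasts 1/10 s, in which the tool goes at most 50 mm and 8.59 degrees, less where a joint would pass 70% of its speed; a pose out of reach is approached as far as the arm can. A call with a number of a shift or a turn outside -1 to 1 is refused whole. A call with a gripper value outside its range is refused whole. The fingers move at their own pace and stop on an object; "squeeze" is the grip in N (left out, the last holds). Time passes only in rows, so rows that repeat a pose let the fingers close. It gives the time, the measured TCP pose, the force, the opening and the grip force at its end, in the units of the state.
- robot.get_obs(): the state, without advancing time (a new reading comes with each control period).
- robot.camera(name): name is "side" or "top" or "wrist"; returns a dict with "image" (420x560x3 uint8, red, green, blue), "intrinsics" (3x3 intrinsics, pixels), "extrinsics" (4x4, takes a point from world to camera coordinates). Camera axes: x right, y up, looking along -z (the intrinsics and any distortion apply to the point x, -y, -z); pixel columns grow to the right and rows downward; lengths in m; the calibration is good to about 2 mm. A picture is of the moment at which its call begins. There is no depth.
- robot.hand_in(): hands the job in; it is judged then, once.
The state is a dict: "time": time; "q": joint angles; "joint_velocities": joint speeds; "joint_torque": joint torques, N m; "position": TCP position; "tool_rot": TCP orientation; "ft_force": force on the tool from outside, world axes, zero at the start; "moment": the same for the moment, N m; "grip_width": finger opening in m; "grip_force": force on a finger pad.
Only numpy, scipy, OpenCV 4.12 (cv2) and the standard library are available. Lean on these libraries where they do the work, as an engineer would, in place of code of your own. Each camera call takes 0.05 s, during which the arm holds its last target. There are 200 camera calls.

## Working session

There is one attempt and no reset: what is moved stays moved. The work goes in short steps, Python scripts to look and compute and a tool call to move; the robot and the scene stay as the last step left them, time stands still between calls to the robot, and variables do not carry over. Pictures are saved under pics/ and viewed, at most 10 in all, crops included, and the job is handed in when it is done.

Besides the shell and the picture viewer there is one more tool, called after ">>>" as name(argument=value, ...) on one line, values as JSON. move_arm: Moves the arm, as the interface text tells. Shifts and turns lie within -1 to 1; 1 stands for 100 mm of shift or 90 degrees of turn. Its arguments: {"type":"object","properties":{"moves":{"type":"string"},"squeeze":{"type":"number"}},"required":["moves"]}

```bash
mkdir -p pics; cat > h.py <<'E'
import numpy as np, cv2, json
from rig import robot
def snap(name,fn):
    c=robot.camera(name); cv2.imwrite(fn,c["image"][:,:,::-1])
    np.savez(fn[:-4]+".npz",K=c["intrinsics"],E=c["extrinsics"],im=c["image"]); return c
def ray(f,u,v,z):
    d=np.load(f); K,E=d["K"],d["E"]
    r=np.linalg.inv(K)@[u,v,1]; r=np.array([r[0],-r[1],-r[2]])
    R,t=E[:3,:3],E[:3,3]; o=-R.T@t; w=R.T@r
    return o+w*(z-o[2])/w[2]
def proj(f,p):
    d=np.load(f); K,E=d["K"],d["E"]
    c=E[:3,:3]@p+E[:3,3]; q=K@[c[0],-c[1],-c[2]]; return q[:2]/q[2]
E
python3 - <<'E'
from h import *
c=robot.camera("top"); print(c.keys())
np.savez("pics/top.npz",K=c["intrinsics"],E=c["extrinsics"],im=c["image"])
cv2.imwrite("pics/top.png",cv2.resize(c["image"][:,:,::-1],(800,600),interpolation=cv2.INTER_CUBIC))
c=snap("side","pics/side.png")
print(robot.get_obs())
E
```

```text
dict_keys(['image', 'intrinsics', 'extrinsics'])
{'time': 0.1, 'q': array([ 1.05547658e+00,  5.28372492e-01,  1.43374546e+00, -8.67681312e-06,
        1.18135877e+00, -1.78489322e-01]), 'joint_velocities': array([ 7.62054005e-05, -2.25540878e-03, -2.61403493e-03, -5.70331914e-04,
        2.85576008e-04,  1.66517473e-03]), 'joint_torque': array([-4.06849231e-04, -4.40987027e+01, -1.77150929e+01,  6.34813774e-02,
        5.32367360e-02, -4.11276721e-05]), 'position': array([0.20622288, 0.58935005, 0.23267901]), 'tool_rot': array([ 1.67618492e-01,  9.85851487e-01, -8.87278741e-04, -3.16506879e-04]), 'ft_force': array([ 0.12388542,  0.60315254, -0.99401024]), 'moment': array([0.00876488, 0.00316426, 0.01680173]), 'grip_force': 0.0, 'grip_width': 0.08679597537884334}
```

View pics/top.png

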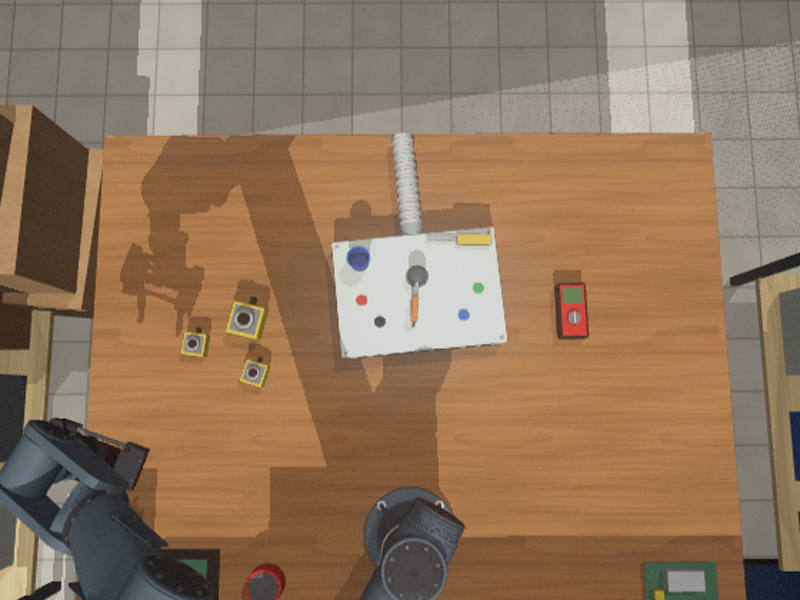

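View pics/side.png

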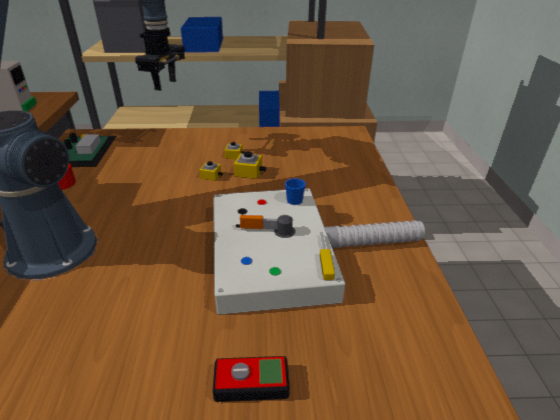

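Top view (800x600 scale): the lever runs from the hub at (417,275) to the pointer at (414,325). The green magnet is at (478,288); the red (362,300), black (380,321) and blue (463,314) magnets are decoys. There are three candidate yellow boxes: (245,320), which looks largest, (194,344) and (254,373). I'll measure sizes and check with one close crop.

```bash
python3 - <<'E'
from h import *
f="pics/top.npz"; im=np.load(f)["im"]
a=cv2.resize(im[155:255,225:365,::-1],(800,571),interpolation=cv2.INTER_CUBIC)
b=cv2.resize(im[200:280,115:215,::-1],(750,600),interpolation=cv2.INTER_CUBIC)
cv2.imwrite("pics/cropA.png",a); cv2.imwrite("pics/cropB.png",b)
hsv=cv2.cvtColor(im,cv2.COLOR_RGB2HSV)
def blob(lo,hi,box,z):
    m=cv2.inRange(hsv,lo,hi); 
    n,_,s,c=cv2.connectedComponentsWithStats(m)
    for i in range(1,n):
        x,y=c[i]
        if s[i,4]>8 and box[0]<x<box[2] and box[1]<y<box[3]: print(c[i].round(1),s[i,4],ray(f,*c[i],z).round(4))
print("green");blob((45,80,60),(85,255,255),(240,160,360,250),.063)
print("orange");blob((5,150,100),(18,255,255),(280,180,300,240),.102)
print("yellow");blob((22,120,80),(35,255,255),(115,200,215,280),.05)
# corners of plenum top
for u,v in [(333,242),(493,229),(507,342),(343,357)]: print(ray(f,u*.7,v*.7,.06).round(4))
print("hub",ray(f,417*.7,275*.7,.102).round(4))
for u,v in [(245,320),(194,344),(254,373)]: print("btn",ray(f,u*.7,v*.7,.072).round(4), 'mm/px', (ray(f,u*.7+1,v*.7,.05)-ray(f,u*.7,v*.7,.05)).round(4))
E
```

```text
green
[334.4 201.1] 36 [ 0.551  -0.1588  0.063 ]
orange
yellow
[173.5 224.7] 208 [0.4774 0.3688 0.05  ]
[137.3 240.7] 104 [0.4254 0.4856 0.05  ]
[178.5 261.4] 96 [0.3577 0.3495 0.05  ]
[0.6594 0.1742 0.06  ]
[ 0.6884 -0.1976  0.06  ]
[ 0.4254 -0.2226  0.06  ]
[0.3933 0.1492 0.06  ]
hub [ 0.5733 -0.0186  0.102 ]
btn [0.4772 0.3706 0.072 ] mm/px [-0.     -0.0033  0.    ]
btn [0.4234 0.484  0.072 ] mm/px [-0.     -0.0033  0.    ]
btn [0.3579 0.3472 0.072 ] mm/px [-0.     -0.0032  0.    ]
```

View pics/cropA.png

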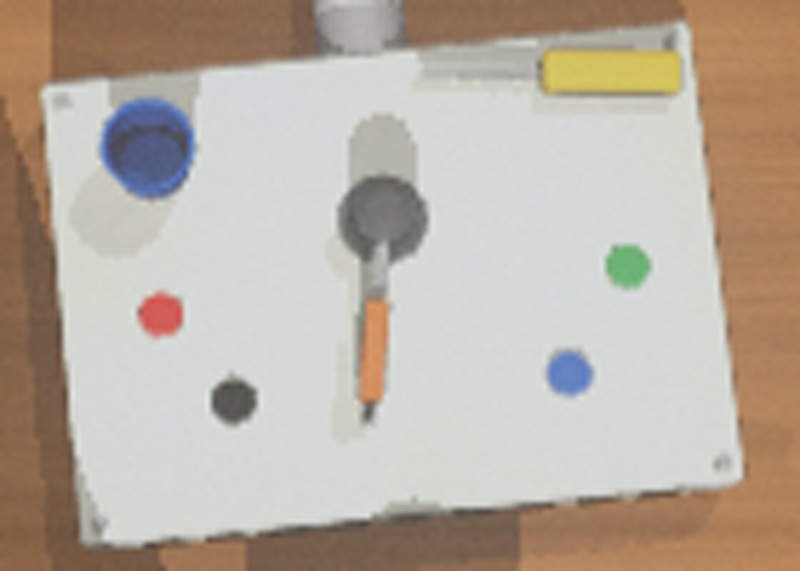

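View pics/cropB.png

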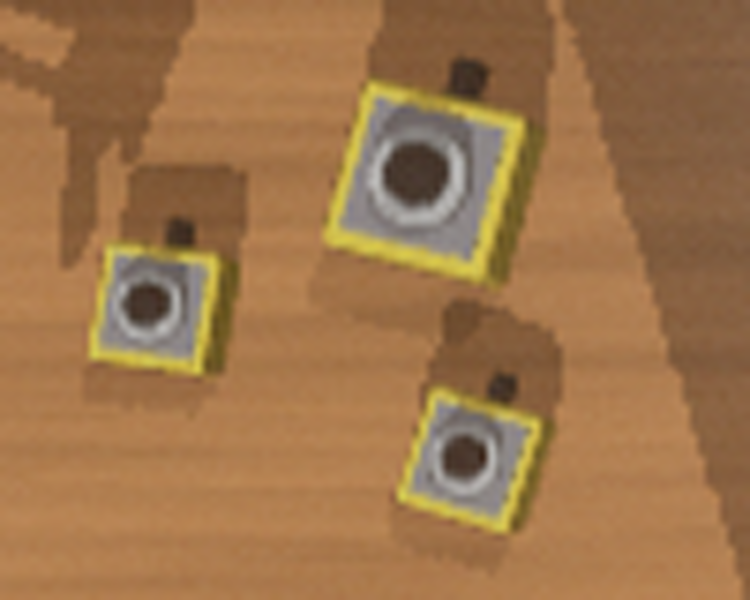

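The crops show the big box's top edge at about 160/7.5 px × 3.3 mm ≈ 71 mm, which matches 75 mm. The two others are about 50 mm, so they are the look-alikes. The start button is at crop B (415,173). In crop A the hub top is at (380,208), the pointer tip at (368,421) and green at (628,266).

```bash
cat >> h.py <<'E'
from scipy.spatial.transform import Rotation as Ro
def shift(p,yang=None):
    "shift/turn (in move units) from the present pose to TCP p with tool y at yang deg, pointing down"
    o=robot.get_obs(); R=Ro.from_quat(o["tool_rot"]); s=R.inv().apply(np.array(p)-o["position"])/.1
    r=0
    if yang is not None:
        a=np.radians(yang); y=np.array([np.cos(a),np.sin(a),0]); z=np.array([0,0,-1.]); x=np.cross(y,z)
        r=(R.inv()*Ro.from_matrix(np.c_[x,y,z])).as_rotvec()/(np.pi/2)
    return s.round(3),np.round(r,3)
E
python3 - <<'E'
from h import *
f="pics/top.npz"
A=lambda u,v,z: ray(f,225+(u+.5)/800*140-.5,155+(v+.5)/571*100-.5,z)
B=lambda u,v,z: ray(f,115+(u+.5)/7.5-.5,200+(v+.5)/7.5-.5,z)
fl,fr,br,bl=[A(*p,.06) for p in [(83,545),(742,482),(688,25),(43,88)]]
for s in (fr-fl,br-bl,bl-fl,br-fr): print(np.linalg.norm(s).round(3),np.degrees(np.arctan2(s[1],s[0])).round(1))
yh=(fl-fr)+(bl-br); yh/=np.linalg.norm(yh); xh=np.array([yh[1],-yh[0],0])
c=(fl+fr+br+bl)/4; piv=c+xh*.035
print("piv box",piv,"hub",A(380,208,.102),"yaw",np.degrees(np.arctan2(xh[1],xh[0])))
tip=A(368,421,.09); g=A(628,266,.063)
ang=lambda p:(lambda d:(np.linalg.norm(d[:2]),np.arctan2(d@-yh,d@-xh)))(p-piv)
print("lever",ang(tip),"grip",ang(A(375,350,.102)),"green",g,ang(g))
for n,p in dict(red=(161,314),black=(234,400),blue=(569,373)).items(): print(n,ang(A(*p,.063)))
print("button",B(415,173,.072))
print(shift([.49,.04,.2]))
E
```

```text
0.375 -84.8
0.376 -84.6
0.266 5.4
0.267 5.1
piv box [ 0.57734983 -0.01893184  0.06      ] hub [ 0.57816311 -0.01608851  0.102     ] yaw 5.303216678065143
lever (np.float64(0.11828929896309427), np.float64(-0.1795657864416789)) grip (np.float64(0.07966473390444039), np.float64(-0.17218210770973144)) green [ 0.55070517 -0.15893775  0.063     ] (np.float64(0.14251875008625434), np.float64(1.2901756896378396))
red (np.float64(0.1380662935354867), np.float64(-1.268464619573403))
black (np.float64(0.13384610558368676), np.float64(-0.788140723290508))
blue (np.float64(0.13716577801379543), np.float64(0.7796727891657222))
button [0.48165073 0.37592926 0.072     ]
(array([-4.494, -4.246,  0.333]), np.int64(0))
```

>>> move_arm(moves="-1 -0.95 0 0 0 0.9 0; -1 -0.95 0 0 0 0.9 0; -1 -0.95 0 0 0 0.9 0; -1 -0.95 0 0 0 0.9 0; -1 -0.95 0 0 0 0.9 0; -1 -0.95 0 0 0 0.9 0; -1 -0.95 0 0 0 0.9 0; -1 -0.95 0 0 0 0.9 0; -1 -0.95 0 0 0 0.9 0; -1 -0.95 0 0 0 0.9 0; -1 -0.95 0 0 0 0.9 0", squeeze=10)

```text
time: 1.2
position: [0.2693, 0.4669, 0.2332]
tool_rot: [0.768, 0.641, -0.0, 0.0]
ft_force: [0.1, -0.6, 0.3]
grip_width: 0.0067
grip_force: 0.0
```

```bash
python3 -c "
from h import *
print(robot.get_obs()['position'],robot.get_obs()['q'],shift([.501,.033,.2],-95))"
```

```text
[0.26927637 0.46690802 0.23316356] [ 8.40246001e-01  4.12912154e-01  1.64835855e+00 -3.07350388e-06
  1.08130243e+00  1.01980063e+00] (array([-3.855,  3.055,  0.333]), array([0.   , 0.001, 0.941]))
```

>>> move_arm(moves="-0.48 0.38 0 0 0 0 0; -0.96 0.76 0 0 0 0 0; -0.96 0.76 0 0 0 0 0")

```text
time: 1.5
position: [0.3277, 0.3564, 0.2332]
tool_rot: [0.768, 0.641, -0.001, 0.0]
ft_force: [0.1, 0.2, 0.4]
grip_width: 0.0004
grip_force: 0.0
```

>>> move_arm(moves="-0.48 0.38 0 0 0 0 0; -0.96 0.76 0 0 0 0 0; -0.96 0.76 0 0 0 0 0")

```text
time: 1.8
position: [0.3861, 0.2483, 0.2335]
tool_rot: [0.768, 0.64, -0.0, 0.001]
ft_force: [1.0, 0.3, -0.0]
grip_width: 0.0005
grip_force: 0.0
```

>>> move_arm(moves="-0.48 0.38 0 0 0 0 0; -0.96 0.76 0 0 0 0 0; -0.96 0.76 0 0 0 0 0")

```text
time: 2.1
position: [0.4444, 0.14, 0.2337]
tool_rot: [0.768, 0.64, 0.0, 0.001]
ft_force: [-0.5, 0.2, 0.4]
grip_width: 0.0008
grip_force: 0.0
```

>>> move_arm(moves="-0.48 0.38 0 0 0 0.1 0; -0.96 0.76 0 0 0 0.2 0; -0.96 0.76 0 0 0 0.3 0; -0.96 0.76 0 0 0 0.4 0; -0.96 0.76 0 0 0 0.5 0; -0.96 0.76 0 0 0 0.94 0; -0.96 0.76 0 0 0 0.94 0; -0.96 0.76 0 0 0 0.94 0; -0.96 0.76 0 0 0 0.94 0; -0.96 0.76 0 0 0 0.94 0; -0.96 0.76 0 0 0 0.94 0; -0.96 0.76 0 0 0 0.94 0")

```text
time: 3.3
position: [0.4998, 0.035, 0.2334]
tool_rot: [0.999, -0.041, -0.0, -0.0]
ft_force: [-0.4, 0.0, 0.5]
grip_width: 0.0005
grip_force: 0.0
```

```bash
python3 - <<'E'
from h import *
c=snap("wrist","pics/w1.png")
print(robot.get_obs()['position'],robot.get_obs()['q'],shift([.501,.033,.09],-95))
E
```

```text
[0.49984957 0.03504904 0.23345486] [-1.53377224e-01  3.61850813e-01  1.73802715e+00  1.14138375e-05
  1.04198870e+00  1.49994303e+00] (array([0.014, 0.02 , 1.435]), array([-0.   ,  0.   ,  0.003]))
```

View pics/w1.png

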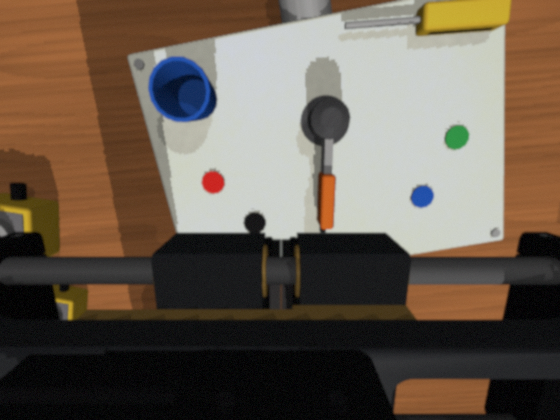

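The wrist view shows the grip at (327,200), the hub at (327,118) and green at (457,137). The closed fingers at (281,270) are clear of the lever on its push side. I'll use this view to check pivot and green, then descend.

```bash
python3 - <<'E'
from h import *
f="pics/w1.npz"; im=np.load(f)["im"]; hsv=cv2.cvtColor(im,cv2.COLOR_RGB2HSV)
m=cv2.inRange(hsv,(45,100,60),(85,255,255)); n,_,s,c=cv2.connectedComponentsWithStats(m)
i=1+s[1:,4].argmax(); print("green",c[i],s[i,4],ray(f,*c[i],.063))
m=cv2.inRange(hsv,(5,150,100),(16,255,255)); m[240:]=0;m[:,:300]=0;m[:,360:]=0
n,_,s,c=cv2.connectedComponentsWithStats(m); i=1+s[1:,4].argmax(); print("orange",c[i],s[i],ray(f,*c[i],.095))
print("hub px pred",proj(f,np.array([.5775,-.0185,.102])),proj(f,np.array([.5775,-.0185,.06])))
print([ray(f,*p,.06).round(4) for p in [(130,55),(505,236)]])
piv=np.array([.5775,-.0185]); yaw=np.radians(5.3)
g=np.array(ray(f,457,137,.063))[:2]
for th in [-.175,0,.3,.6,.9,1.15,1.29]:
    a=np.pi+yaw+th; u=np.array([np.cos(a),np.sin(a)]); t=np.array([-u[1],u[0]])
    p=piv+.08*u-.022*t; print(th,p.round(4),"yang",(np.degrees(a)-270).round(1)-0,shift([*p,.233],np.degrees(a)+90-360))
E
```

```text
green [456.48241206 136.79396985] 398 [ 0.55320016 -0.15902761  0.063     ]
orange [326.64739884 201.20375723] [320 174  15  56 692] [ 0.501365   -0.01287697  0.095     ]
hub px pred [330.20875712 122.22802554] [323.72626413 124.61382153]
[array([0.6612, 0.174 , 0.06  ]), array([ 0.4348, -0.2246,  0.06  ])]
-0.175 [0.4996 0.01  ] yang -94.7 (array([0.018, 0.25 , 0.005]), array([-0.,  0., -0.]))
0 [ 0.4958 -0.004 ] yang -84.7 (array([-0.008,  0.392,  0.005]), array([-0.   ,  0.   , -0.111]))
0.3 [ 0.4952 -0.0288] yang -67.5 (array([0.006, 0.64 , 0.005]), array([-0.   ,  0.   , -0.302]))
0.6 [ 0.5019 -0.0526] yang -50.3 (array([0.093, 0.872, 0.004]), array([-0.   ,  0.   , -0.493]))
0.9 [ 0.5153 -0.0735] yang -33.1 (array([0.244, 1.069, 0.004]), array([-0.   ,  0.   , -0.684]))
1.15 [ 0.5309 -0.0871] yang -18.8 (array([0.41 , 1.192, 0.004]), array([-0.   ,  0.   , -0.844]))
1.29 [ 0.5409 -0.093 ] yang -10.8 (array([0.515, 1.242, 0.004]), array([-0.   ,  0.   , -0.933]))
```

>>> move_arm(moves="0.01 0.02 0.5 0 0 0 0; 0.01 0.02 1 0 0 0 0; 0.01 0.02 1 0 0 0 0")

```text
time: 3.65
position: [0.4956, 0.0335, 0.1274]
tool_rot: [0.999, -0.042, -0.008, -0.001]
ft_force: [-1.4, -0.1, 0.7]
grip_width: 0.0002
grip_force: 0.0
```

>>> move_arm(moves="0 0 0.3 0 0 0 0; 0 0 0.45 0 0 0 0; 0 0 0.45 0 0 0 0")

```text
time: 3.95
position: [0.5006, 0.033, 0.0889]
tool_rot: [0.999, -0.042, -0.001, -0.0]
ft_force: [0.0, -0.0, 0.0]
grip_width: 0.0001
grip_force: 0.0
```

>>> move_arm(moves="0 0.1 0 0 0 0 0; 0 0.18 0 0 0 0 0; 0 0.23 0 0 0 0 0; -0.01 0.30 0 0 0 -0.05 0; -0.02 0.37 0 0 0 -0.11 0; -0.02 0.43 0 0 0 -0.15 0; -0.02 0.49 0 0 0 -0.20 0; -0.01 0.55 0 0 0 -0.25 0; 0 0.62 0 0 0 -0.30 0; 0.02 0.68 0 0 0 -0.35 0; 0.04 0.73 0 0 0 -0.39 0; 0.04 0.73 0 0 0 -0.39 0")

```text
time: 5.15
position: [0.4984, -0.0408, 0.0894]
tool_rot: [0.966, 0.26, 0.0, 0.0]
ft_force: [-0.9, -0.1, 0.9]
grip_width: 0.0004
grip_force: 0.5
```

```bash
python3 - <<'E'
from h import *
piv=np.array([.5775,-.0185]); yaw=np.radians(5.3)
print(robot.get_obs()['position'],robot.get_obs()['q'])
for th in [.45,.6,.75,.9,1.05,1.15,1.2]:
    a=np.pi+yaw+th; u=np.array([np.cos(a),np.sin(a)]); t=np.array([-u[1],u[0]])
    p=piv+.08*u-.022*t; print(th,p.round(4),shift([*p,.088],np.degrees(a)+90-360))
c=robot.camera("wrist"); c2=robot.camera("top")
np.savez("pics/w2.npz",K=c["intrinsics"],E=c["extrinsics"],im=c["image"])
cv2.imwrite("pics/w2.png",np.hstack([cv2.resize(c["image"],(400,300)),cv2.resize(c2["image"][145:265,215:375],(400,300),interpolation=cv2.INTER_CUBIC)])[:,:,::-1])
E
```

```text
[ 0.49843312 -0.04082462  0.08944945] [-3.05630808e-01  5.96990563e-01  1.86627044e+00  2.34125350e-04
  6.77919430e-01  7.39211048e-01]
0.45 [ 0.4976 -0.041 ] (array([-0.008, -0.003,  0.014]), array([ 0.   , -0.   , -0.011]))
0.6 [ 0.5019 -0.0526] (array([-0.03 ,  0.12 ,  0.015]), array([ 0.   , -0.   , -0.106]))
0.75 [ 0.5078 -0.0636] (array([-0.033,  0.244,  0.015]), array([ 0.   , -0.   , -0.202]))
0.9 [ 0.5153 -0.0735] (array([-0.018,  0.367,  0.015]), array([ 0.   , -0.   , -0.297]))
1.05 [ 0.5243 -0.0821] (array([0.016, 0.487, 0.015]), array([ 0.   , -0.   , -0.393]))
1.15 [ 0.5309 -0.0871] (array([0.048, 0.563, 0.015]), array([ 0.   , -0.   , -0.456]))
1.2 [ 0.5344 -0.0894] (array([0.067, 0.6  , 0.015]), array([ 0.   , -0.   , -0.488]))
```

View pics/w2.png

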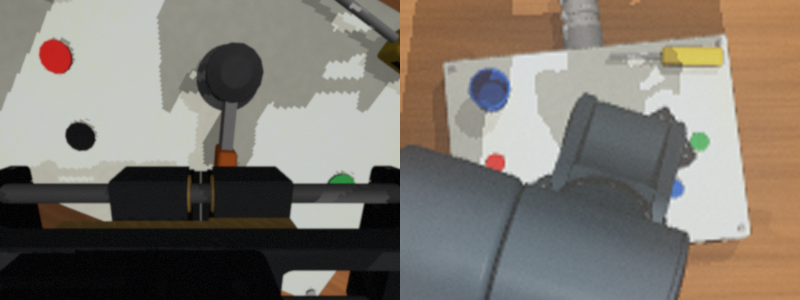

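The left half shows the lever turned and following the fingertip, with the orange grip at (227,157). I'll keep going along the arc.

>>> move_arm(moves="-0.02 0.06 0 0 0 -0.06 0; -0.03 0.12 0 0 0 -0.11 0; -0.03 0.18 0 0 0 -0.16 0; -0.03 0.24 0 0 0 -0.20 0; -0.03 0.30 0 0 0 -0.25 0; -0.02 0.36 0 0 0 -0.29 0; 0 0.42 0 0 0 -0.34 0; 0.01 0.47 0 0 0 -0.38 0; 0.03 0.51 0 0 0 -0.42 0; 0.05 0.56 0 0 0 -0.46 0; 0.05 0.56 0 0 0 -0.46 0")

```text
time: 6.35
position: [0.5303, -0.0863, 0.0885]
tool_rot: [0.811, 0.585, -0.001, -0.0]
ft_force: [-2.4, -0.6, 0.3]
grip_width: 0.0006
grip_force: 0.9
```

```bash
python3 - <<'E'
from h import *
print(robot.get_obs()['position'],robot.get_obs()['q'])
c=snap("wrist","pics/w3.png"); c2=snap("side","pics/s3.png"); c3=snap("top","pics/t3.png")
s=cv2.resize(c2["image"][180:310,200:345],(400,358),interpolation=cv2.INTER_CUBIC)
t=cv2.resize(c["image"],(400,300)); t=np.vstack([t,np.zeros((58,400,3),np.uint8)])
cv2.imwrite("pics/ws3.png",np.hstack([t,s])[:,:,::-1])
E
```

```text
[ 0.53031654 -0.08628823  0.08847264] [-3.69027028e-01  6.30267465e-01  1.77187538e+00 -9.54424627e-04
  7.41019537e-01 -4.63237413e-02]
```

View pics/ws3.png

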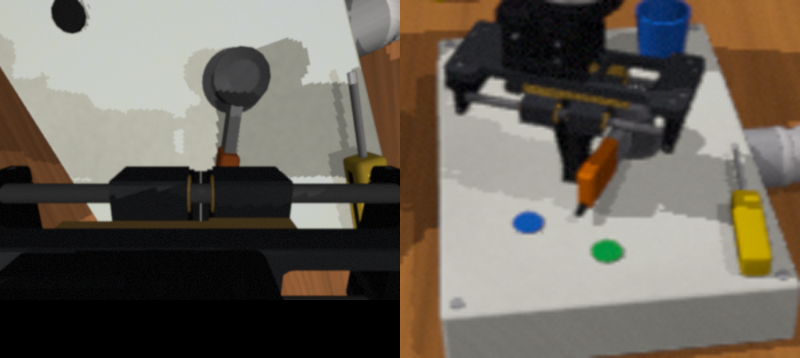

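Side crop: the grip spans (600,175), the pointer tip is at (577,215) and green is at (607,252), so the lever is nearly there. I'll fit its angle from the orange blob in this view, since all three poses can be predicted from it.

```bash
cat >> h.py <<'E'
from scipy.optimize import minimize_scalar, least_squares
piv=np.array([.5775,-.0185]); yaw=np.radians(5.3)
def u(th): a=np.pi+yaw+th; return np.array([np.cos(a),np.sin(a)])
def lever(f,piv=piv):
    "silhouette fit of the orange grip; returns (theta, iou)"
    im=np.load(f)["im"]; hsv=cv2.cvtColor(im,cv2.COLOR_RGB2HSV)
    m=cv2.inRange(hsv,(4,150,60),(15,255,255)); m=cv2.morphologyEx(m,cv2.MORPH_OPEN,np.ones((2,2)))
    box=[proj(f,np.array([*(piv+.14*np.array([np.cos(k),np.sin(k)])),.09])) for k in np.linspace(0,6.28,30)]
    roi=np.zeros_like(m); cv2.fillConvexPoly(roi,cv2.convexHull(np.int32(box)),255); m&=roi
    S=8; M=cv2.resize(m,None,fx=S,fy=S,interpolation=cv2.INTER_NEAREST)
    def cost(th):
        d=u(th); n=np.array([-d[1],d[0]])
        P=[(proj(f,np.array([*(piv+r*d+s*n),z]))+.5)*S for r in(.052,.108) for s in(-.007,.007) for z in(.068,.102)]
        A=np.zeros_like(M); cv2.fillConvexPoly(A,cv2.convexHull(np.int32(np.round(P))),255)
        return -(np.count_nonzero(A&M)/np.count_nonzero(A|M))
    T=np.arange(-.4,1.5,.01); c=[cost(t) for t in T]; k=np.argsort(c)[:1][0]
    return T[k].round(3),-c[k]
def green(f):
    im=np.load(f)["im"]; hsv=cv2.cvtColor(im,cv2.COLOR_RGB2HSV); m=cv2.inRange(hsv,(45,100,60),(85,255,255))
    p0=proj(f,np.array([.552,-.159,.063])); n,_,s,c=cv2.connectedComponentsWithStats(m)
    i=1+np.argmin([np.hypot(*(q-p0)) if a>15 else 1e9 for q,a in zip(c[1:],s[1:,4])])
    return c[i],ray(f,*c[i],.063)
E
python3 - <<'E'
from h import *
for f in ["pics/top.npz","pics/side.npz","pics/w1.npz","pics/s3.npz","pics/t3.npz"]:
    c,g=green(f); d=g[:2]-piv; print(f,lever(f),c.round(1),g.round(4),(np.arctan2(d[1],d[0])-np.pi-yaw)%6.2832)
# plenum/pivot from the side view: corners of top
f="pics/side.npz"; print("hub side px pred",proj(f,np.array([*piv,.102])))
tip=ray("pics/s3.npz",264.2,258.1,.08); d=tip[:2]-piv; print("tip",np.linalg.norm(d),(np.arctan2(d[1],d[0])-np.pi-yaw)%6.2832)
E
```

```text
pics/top.npz (np.float64(-0.4), np.float64(0.0)) [335.4 201.1] [ 0.5508 -0.1618  0.063 ] 1.2944811827086795
pics/side.npz (np.float64(-0.16), np.float64(0.31849677254658837)) [274.7 270.6] [ 0.5544 -0.1599  0.063 ] 1.316663982086328
pics/w1.npz (np.float64(-0.15), np.float64(0.2250399190374452)) [456.5 136.8] [ 0.5532 -0.159   0.063 ] 1.307083133117322
pics/s3.npz (np.float64(1.13), np.float64(0.288315565928636)) [274.7 270.6] [ 0.5544 -0.1599  0.063 ] 1.316663982086328
pics/t3.npz (np.float64(-0.4), np.float64(0.0)) [ 88. 403.] [-0.0752  0.6146  0.063 ] 5.420569573533923
hub side px pred [282.64313603 216.96383172]
tip 0.12813289789788307 1.1182514005355344
```

```bash
python3 - <<'E'
from h import *
for th in [1.14,1.2,1.26,1.3]:
    d=u(th); t=np.array([-d[1],d[0]]); print(th,shift([*(piv+.08*d-.022*t),.0885],np.degrees(np.arctan2(t[1],t[0]))))
E
```

```text
1.14 (array([-0.008, -0.001, -0.   ]), array([-0.  ,  0.  ,  0.01]))
1.2 (array([-0.021,  0.048, -0.   ]), array([-0.   ,  0.   , -0.028]))
1.26 (array([-0.031,  0.096, -0.   ]), array([-0.   ,  0.   , -0.066]))
1.3 (array([-0.035,  0.129, -0.   ]), array([-0.   ,  0.   , -0.092]))
```

>>> move_arm(moves="-0.01 0.03 0 0 0 -0.02 0; -0.02 0.06 0 0 0 -0.04 0; -0.03 0.10 0 0 0 -0.07 0; -0.03 0.10 0 0 0 -0.07 0; -0.03 0.10 0 0 0 -0.07 0; -0.03 -0.1 0 0 0 -0.07 0; -0.03 -0.3 0 0 0 -0.07 0; -0.03 -0.4 -0.4 0 0 -0.07 0; 0 -0.5 -0.9 0 0 0 0; 0 -0.5 -0.95 0 0 0 0")

```text
time: 7.5
position: [0.4864, -0.0707, 0.1883]
tool_rot: [0.812, 0.584, 0.003, 0.005]
ft_force: [1.5, -0.1, 0.1]
grip_width: 0.0008
grip_force: 0.0
```

```bash
python3 - <<'E'
from h import *
print(robot.get_obs()['position'],shift([.46,-.06,.25],-95))
f="pics/s4.png"; c2=snap("side",f); f="pics/s4.npz"; print(lever(f))
E
```

```text
[ 0.48635812 -0.07073501  0.18833985] (array([ 0.018, -0.277, -0.62 ]), array([ 0.006, -0.005,  0.85 ]))
(np.float64(1.25), np.float64(0.2530672837619526))
```

>>> move_arm(moves="0 -0.27 -0.4 0 0 0.1 0; 0 -0.27 -0.6 0 0 0.2 0; 0 -0.27 -0.6 0 0 0.85 0; 0 -0.27 -0.6 0 0 0.85 0; 0 -0.27 -0.6 0 0 0.85 0; 0 -0.27 -0.6 0 0 0.85 0; 0 -0.27 -0.6 0 0 0.85 0; 0 -0.27 -0.6 0 0 0.85 0; 0 -0.27 -0.6 0 0 0.85 0; 0 -0.27 -0.6 0 0 0.85 0; 0 -0.27 -0.6 0 0 0.85 0")

```text
time: 8.65
position: [0.4581, -0.0618, 0.2429]
tool_rot: [0.999, -0.041, -0.0, -0.0]
ft_force: [-0.3, 0.1, -0.1]
grip_width: 0.0007
grip_force: 0.0
```

```bash
python3 - <<'E'
from h import *
print(robot.get_obs()['position'])
c=snap("wrist","pics/w4.png"); f="pics/w4.npz"; print(green(f),lever(f))
print("hub top",proj(f,np.array([*piv,.102])))
p=proj(f,np.array([*(piv+.08*u(1.25)),.08])).astype(int); x0=max(0,min(560-240,p[0]-120)); y0=max(0,min(420-180,p[1]-90)); print(x0,y0)
cv2.imwrite("pics/w4c.png",cv2.resize(c["image"][y0:y0+180,x0:x0+240,::-1],(800,600),interpolation=cv2.INTER_CUBIC))
E
```

```text
[ 0.4581072  -0.06176635  0.24288976]
(array([362.85037406, 104.47880299]), array([ 0.55320939, -0.15912306,  0.063     ])) (np.float64(1.21), np.float64(0.7163281747892692))
hub top [222.87233619  85.25565943]
185 11
```

View pics/w4c.png

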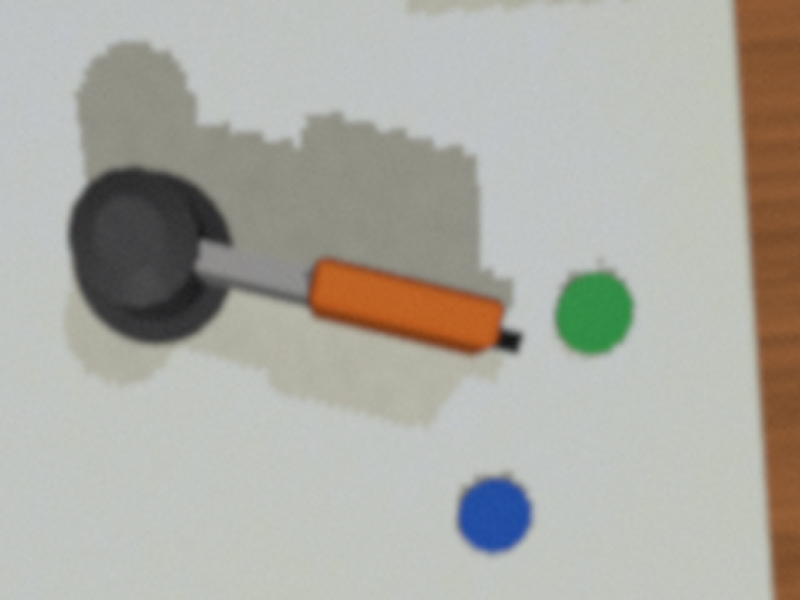

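The lever is clearly visible: hub top at crop (134,237), pointer tip at (520,342), green at (595,312). It is still slightly short, and the hub sits about 3 mm from my pivot estimate, so I'll refit with the pivot free.

```bash
python3 - <<'E'
from h import *
f="pics/w4.npz"; g=green(f)[1]
hub=ray(f,185+(134+.5)*.3-.5,11+(237+.5)*.3-.5,.102)[:2]; print("hub",hub)
w1=ray("pics/w1.npz",327,118,.102)
def rel(p,q): d=q-p; return np.linalg.norm(d).round(4),(np.arctan2(d[1],d[0])-np.pi-yaw)%6.2832
best=[]
for dx in np.arange(-.003,.0031,.001):
    for dy in np.arange(-.003,.0031,.001):
        p=hub+[dx,dy]; t,i=lever(f,p); best.append((i,t,dx,dy))
best.sort(reverse=True); print(*best[:4],sep="\n")
for i,t,dx,dy in best[:3]: print("green",rel(hub+[dx,dy],g[:2]))
print("green hub",rel(hub,g[:2]))
for z in(.075,.08,.085,.09): print("tip",z,rel(hub,ray(f,185+520.5*.3-.5,11+342.5*.3-.5,z)[:2]))
E
```

```text
hub [ 0.58035637 -0.02073104]
(np.float64(0.7267853443969247), np.float64(1.2), np.float64(-0.003), np.float64(0.001))
(np.float64(0.7248812257743108), np.float64(1.17), np.float64(-0.001), np.float64(0.0))
(np.float64(0.7231998063657268), np.float64(1.19), np.float64(-0.002), np.float64(0.001))
(np.float64(0.722710011368309), np.float64(1.16), np.float64(0.0), np.float64(0.0))
green (np.float64(0.1415), np.float64(1.3067801614366061))
green (np.float64(0.1408), np.float64(1.2915755659174257))
green (np.float64(0.1416), np.float64(1.2998236669198127))
green hub (np.float64(0.141), np.float64(1.2846080574922745))
tip 0.075 (np.float64(0.1172), np.float64(1.1756507462381904))
tip 0.08 (np.float64(0.1164), np.float64(1.170215543638549))
tip 0.085 (np.float64(0.1155), np.float64(1.164699758994014))
tip 0.09 (np.float64(0.1147), np.float64(1.1591019300592444))
```

```bash
cat >> h.py <<'E'
piv=np.array([.5797,-.0205])
def pose(th,e,r=.08,z=.0885):
    d=u(th); t=np.array([-d[1],d[0]]); return [*(piv+r*d-e*t),z],np.degrees(np.arctan2(t[1],t[0]))
E
python3 - <<'E'
from h import *
R=Ro.from_quat([.811,.585,-.001,0]); p=np.array([.5303,-.0863,.0885])+R.apply([-.003,.010,0]); print(p)
d=u(1.18); t=np.array([-d[1],d[0]]); q=p[:2]-piv; print("r,e",q@d,-(q@t))
e=-(q@t)
g=green("pics/w4.npz")[1][:2]-piv; tg=(np.arctan2(g[1],g[0])-np.pi-yaw)%6.2832; print("target",tg)
for th,ee,z in [(1.18,e+.03,.24),(1.18,e+.03,.0885),(1.18,e,.0885),(tg-.03,e,.0885),(tg,e,.0885)]:
    P,a=pose(th,ee,q@d,z); print(np.round(P,4),round(a,1),shift(P,a))
E
```

```text
[ 0.53884267 -0.0923019   0.08849317]
r,e 0.0806386309341856 0.017951194098585872
target 1.2894869623968157
[ 0.5102 -0.0835  0.24  ] -17.1 (array([0.537, 0.173, 0.03 ]), array([-0.   ,  0.   , -0.863]))
[ 0.5102 -0.0835  0.0885] -17.1 (array([0.538, 0.173, 1.545]), array([-0.   ,  0.   , -0.863]))
[ 0.5388 -0.0923  0.0885] -17.1 (array([0.831, 0.237, 1.545]), array([-0.   ,  0.   , -0.863]))
[ 0.5447 -0.0953  0.0885] -12.5 (array([0.891, 0.263, 1.545]), array([-0.   ,  0.   , -0.914]))
[ 0.5469 -0.0963  0.0885] -10.8 (array([0.915, 0.271, 1.545]), array([-0.   ,  0.   , -0.933]))
```

>>> move_arm(moves="0.54 0.17 0.03 0 0 -0.86 0; 0.54 0.17 0.03 0 0 -0.86 0; 0.54 0.17 0.03 0 0 -0.86 0; 0.54 0.17 0.03 0 0 -0.86 0; 0.54 0.17 0.03 0 0 -0.86 0; 0.54 0.17 0.03 0 0 -0.86 0; 0.54 0.17 0.03 0 0 -0.86 0; 0.54 0.17 0.03 0 0 -0.86 0; 0.54 0.17 0.03 0 0 -0.86 0; 0.54 0.17 0.3 0 0 -0.86 0; 0.54 0.17 0.6 0 0 -0.86 0; 0.54 0.17 0.6 0 0 -0.86 0")

```text
time: 9.9
position: [0.5077, -0.0823, 0.1804]
tool_rot: [0.806, 0.592, -0.002, -0.003]
ft_force: [-0.1, 0.7, -0.3]
grip_width: 0.0006
grip_force: 0.0
```

>>> move_arm(moves="0 0 0.4 0 0 0 0; 0 0 0.8 0 0 0 0; 0 0 0.94 0 0 0 0; 0 0 0.94 0 0 0 0")

```text
time: 10.3
position: [0.5096, -0.083, 0.0883]
tool_rot: [0.806, 0.592, -0.001, -0.002]
ft_force: [-0.3, -0.9, 0.6]
grip_width: 0.0006
grip_force: 0.0
```

```bash
python3 - <<'E'
from h import *
print(robot.get_obs()['position'],robot.get_obs()['ft_force'])
for th in (1.18,1.26,1.28):
    P,a=pose(th,.018,.0806); print(shift(P,a))
E
```

```text
[ 0.50956128 -0.083027    0.08827254] [-0.34231165 -0.92467894  0.59506572]
(array([-0.   ,  0.307, -0.003]), array([-0.002, -0.   , -0.004]))
(array([-0.012,  0.372, -0.004]), array([-0.002, -0.   , -0.055]))
(array([-0.014,  0.388, -0.004]), array([-0.002, -0.   , -0.068]))
```

Push slowly to 1.28, back off, rise and look again.

>>> move_arm(moves="0 0.15 0 0 0 0 0; 0 0.26 0 0 0 0 0; 0 0.30 0 0 0 0 0; -0.01 0.33 0 0 0 -0.02 0; -0.01 0.36 0 0 0 -0.05 0; -0.01 0.39 0 0 0 -0.07 0; -0.01 0.39 0 0 0 -0.07 0; -0.01 0.39 0 0 0 -0.07 0; -0.01 0.25 0 0 0 -0.07 0; 0 0 0 0 0 0 0; 0 0 -0.4 0 0 0 0; 0 0 -0.8 0 0 0 0")

```text
time: 11.5
position: [0.5092, -0.0825, 0.1696]
tool_rot: [0.807, 0.591, -0.0, -0.001]
ft_force: [0.5, 0.0, 0.6]
grip_width: 0.0005
grip_force: 0.0
```

>>> move_arm(moves="0 -0.2 -0.4 0 0 0 0; 0.02 -0.54 -0.7 0 0 0.86 0; 0.02 -0.54 -0.7 0 0 0.86 0; 0.02 -0.54 -0.7 0 0 0.86 0; 0.02 -0.54 -0.7 0 0 0.86 0; 0.02 -0.54 -0.7 0 0 0.86 0; 0.02 -0.54 -0.7 0 0 0.86 0; 0.02 -0.54 -0.7 0 0 0.86 0; 0.02 -0.54 -0.7 0 0 0.86 0; 0.02 -0.54 -0.7 0 0 0.86 0; 0.02 -0.54 -0.7 0 0 0.86 0; 0.02 -0.54 -0.7 0 0 0.86 0")

```text
time: 12.7
position: [0.4597, -0.0651, 0.2398]
tool_rot: [0.999, -0.041, 0.001, 0.0]
ft_force: [0.6, 0.3, -1.0]
grip_width: 0.0001
grip_force: 0.0
```

```bash
python3 - <<'E'
from h import *
print(robot.get_obs()['position'])
c=snap("wrist","pics/w5.png"); f="pics/w5.npz"; g=green(f); print(g,lever(f)); d=g[1][:2]-piv; print((np.arctan2(d[1],d[0])-np.pi-yaw)%6.2832)
print("hub top",proj(f,np.array([*piv,.102])))
p=proj(f,np.array([*(piv+.08*u(1.25)),.08])).astype(int); x0=max(0,min(560-200,p[0]-100)); y0=max(0,min(420-150,p[1]-75)); print(x0,y0)
cv2.imwrite("pics/w5c.png",cv2.resize(c["image"][y0:y0+150,x0:x0+200,::-1],(800,600),interpolation=cv2.INTER_CUBIC))
E
```

```text
[ 0.45974564 -0.06505441  0.23980977]
(array([360.51604938, 106.43703704]), array([ 0.55314353, -0.15915786,  0.063     ])) (np.float64(1.29), np.float64(0.6892961586666374))
1.2890750024243633
hub top [220.8097996  84.4333455]
204 25
```

View pics/w5c.png

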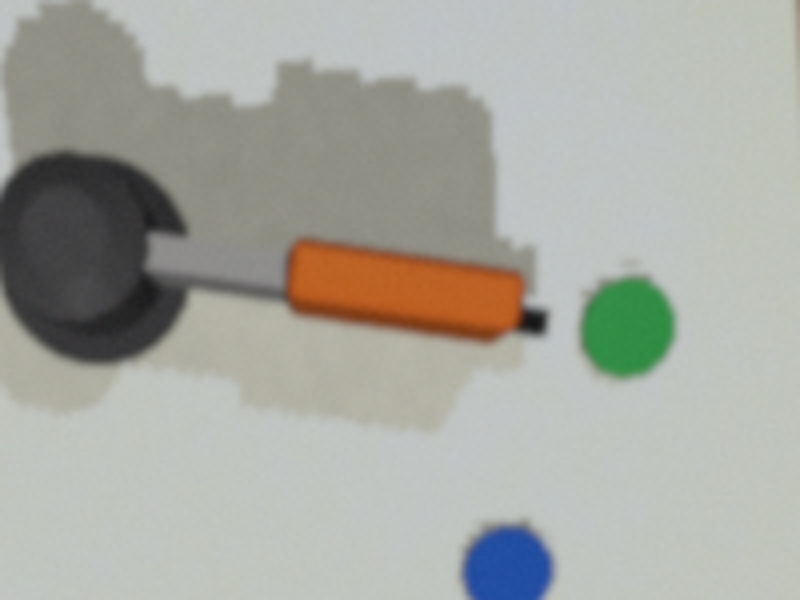

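The pointer ends at crop (547,322) with green at (628,328), so the lever looks aimed. One numeric check of the tip and hub against green:

```bash
python3 - <<'E'
from h import *
f="pics/w5.npz"; W=lambda a,b,z: ray(f,204+(a+.5)/4-.5,25+(b+.5)/4-.5,z)[:2]
g=green(f)[1][:2]
for name,p in dict(piv=piv,hub=W(71,236,.102)).items():
    an=lambda q:(np.linalg.norm(q-p).round(4),round(float((np.arctan2(*(q-p)[::-1])-np.pi-yaw)%6.2832),3))
    print(name,p.round(4),"green",an(g),"tip",[an(W(546,322,z)) for z in(.07,.08,.085)],"blade",an(W(220,253,.08)),"grip top",an(W(406,280,.102)), "fit",lever(f,p))
P,a=pose(1.28,.018,.0806); print(shift([.4817,.3759,.24]))
E
```

```text
piv [ 0.5797 -0.0205] green (np.float64(0.1412), 1.289) tip [(np.float64(0.1181), 1.273), (np.float64(0.1164), 1.261), (np.float64(0.1155), 1.255)] blade (np.float64(0.0333), 1.415) grip top (np.float64(0.0785), 1.283) fit (np.float64(1.25), np.float64(0.6996728316752353))
hub [ 0.5803 -0.0211] green (np.float64(0.1407), 1.284) tip [(np.float64(0.1177), 1.266), (np.float64(0.1159), 1.255), (np.float64(0.115), 1.249)] blade (np.float64(0.0328), 1.394) grip top (np.float64(0.0781), 1.273) fit (np.float64(1.25), np.float64(0.6966211279144432))
(array([-1.460e-01, -4.412e+00, -3.000e-03]), np.int64(0))
```

The lever is about 0.02 rad short (tip 1.26–1.27 against 1.285). I'll repeat the push 2 mm further.

>>> move_arm(moves="0.53 0.2 0.0 0 0 -0.86 0; 0.53 0.2 0.0 0 0 -0.86 0; 0.53 0.2 0.0 0 0 -0.86 0; 0.53 0.2 0.0 0 0 -0.86 0; 0.53 0.2 0.0 0 0 -0.86 0; 0.53 0.2 0.0 0 0 -0.86 0; 0.53 0.2 0.0 0 0 -0.86 0; 0.53 0.2 0.0 0 0 -0.86 0; 0.53 0.2 0.0 0 0 -0.86 0; 0.53 0.2 0.3 0 0 -0.86 0; 0.53 0.2 0.6 0 0 -0.86 0; 0.53 0.2 0.6 0 0 -0.86 0")

```text
time: 13.95
position: [0.5079, -0.0885, 0.1765]
tool_rot: [0.806, 0.592, -0.002, -0.003]
ft_force: [-0.3, 0.1, 0.7]
grip_width: 0.0004
grip_force: 0.0
```

>>> move_arm(moves="0 0 0.4 0 0 0 0; 0 0 0.8 0 0 0 0; 0 0 0.92 0 0 0 0; 0 0 0.92 0 0 0 0; 0 0 0.92 0 0 0 0")

```text
time: 14.45
position: [0.5118, -0.09, 0.089]
tool_rot: [0.806, 0.591, 0.001, 0.001]
ft_force: [0.3, 0.6, 0.1]
grip_width: 0.0005
grip_force: 0.0
```

```bash
python3 - <<'E'
from h import *
print(robot.get_obs()['position'],robot.get_obs()['ft_force'])
for th in (1.25,1.28,1.30,1.305):
    P,a=pose(th,.018,.0806); print(shift(P,a))
E
```

```text
[ 0.5117542  -0.09003332  0.08895222] [0.34499741 0.63641438 0.06184676]
(array([0.05 , 0.322, 0.005]), array([ 0.002,  0.   , -0.049]))
(array([0.047, 0.346, 0.005]), array([ 0.002,  0.   , -0.068]))
(array([0.045, 0.363, 0.005]), array([ 0.002,  0.   , -0.081]))
(array([0.045, 0.367, 0.005]), array([ 0.002,  0.   , -0.084]))
```

>>> move_arm(moves="0.04 0.15 0 0 0 0 0; 0.05 0.28 0 0 0 -0.04 0; 0.05 0.32 0 0 0 -0.07 0; 0.05 0.345 0 0 0 -0.08 0; 0.045 0.367 0 0 0 -0.08 0; 0.045 0.367 0 0 0 -0.08 0; 0.045 0.367 0 0 0 -0.08 0; 0.045 0.367 0 0 0 -0.08 0; 0.04 0.25 0 0 0 -0.07 0; 0.04 0 0 0 0 0 0; 0.04 0 -0.4 0 0 0 0; 0.04 0 -0.8 0 0 0 0")

```text
time: 15.65
position: [0.5093, -0.085, 0.1669]
tool_rot: [0.807, 0.591, -0.001, -0.002]
ft_force: [1.6, -0.3, 0.2]
grip_width: 0.0001
grip_force: 0.0
```

>>> move_arm(moves="0 -0.2 -0.4 0 0 0 0; 0.04 -0.54 -0.7 0 0 0.86 0; 0.04 -0.54 -0.7 0 0 0.86 0; 0.04 -0.54 -0.7 0 0 0.86 0; 0.04 -0.54 -0.7 0 0 0.86 0; 0.04 -0.54 -0.7 0 0 0.86 0; 0.04 -0.54 -0.7 0 0 0.86 0; 0.04 -0.54 -0.7 0 0 0.86 0; 0.04 -0.54 -0.7 0 0 0.86 0; 0.04 -0.54 -0.7 0 0 0.86 0; 0.04 -0.54 -0.7 0 0 0.86 0; 0.04 -0.54 -0.7 0 0 0.86 0")

```text
time: 16.85
position: [0.461, -0.0656, 0.2373]
tool_rot: [0.999, -0.041, -0.0, -0.0]
ft_force: [-0.7, -0.3, -0.4]
grip_width: 0.0005
grip_force: 0.0
```

```bash
python3 - <<'E'
from h import *
print(robot.get_obs()['position'])
c=snap("wrist","pics/w6.png"); f="pics/w6.npz"; g=green(f); print(g,lever(f)); d=g[1][:2]-piv; print((np.arctan2(d[1],d[0])-np.pi-yaw)%6.2832)
p=proj(f,np.array([*(piv+.08*u(1.25)),.08])).astype(int); x0=max(0,min(560-200,p[0]-100)); y0=max(0,min(420-150,p[1]-75)); print(x0,y0)
# line fit of orange silhouette axis, both views, for the change in angle
cv2.imwrite("pics/w6c.png",cv2.resize(c["image"][y0:y0+150,x0:x0+200,::-1],(800,600),interpolation=cv2.INTER_CUBIC))
print(shift([.4817,.3759,.2]))
E
```

```text
[ 0.46102441 -0.06561081  0.23734551]
(array([360.67554479, 107.1937046 ]), array([ 0.55315756, -0.15914641,  0.063     ])) (np.float64(1.3), np.float64(0.6901982138967545))
1.2891573774909233
204 26
(array([-0.162, -4.417,  0.374]), np.int64(0))
```

View pics/w6c.png

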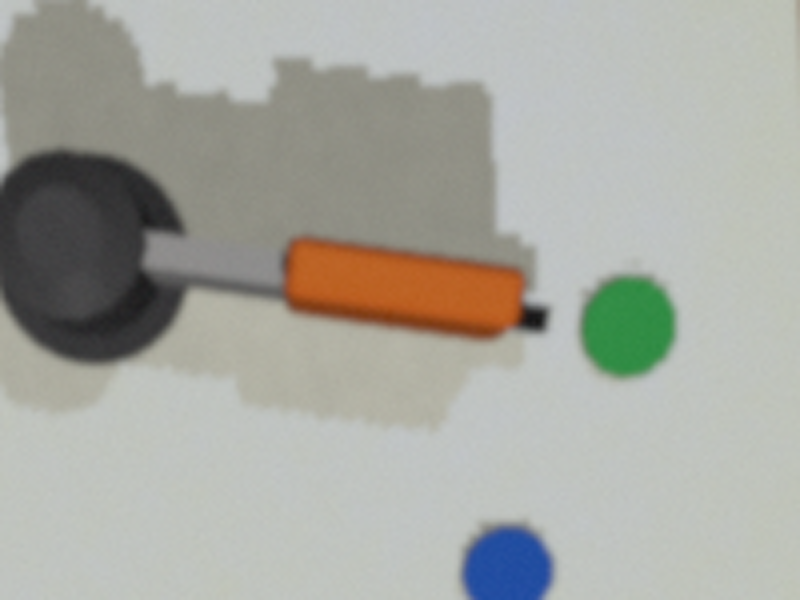

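```bash
cat > edge.py <<'E'
from h import *
def edge(f):
    im=np.load(f)["im"]; hsv=cv2.cvtColor(im,cv2.COLOR_RGB2HSV)
    m=cv2.inRange(hsv,(4,150,60),(15,255,255)); m[:, :260]=0; m[200:]=0; m[:,350:]=0
    xs=np.where(m.any(0))[0]; xs=xs[4:-4]; top=[]
    S=im[:,:,2].astype(float)  # blue channel drops on orange
    for x in xs:
        y=np.argmax(m[:,x]>0); col=S[y-6:y+5,x]; lo,hi=col[-3:].mean(),col[:3].mean(); h=(lo+hi)/2
        k=np.where(col>h)[0].max(); top.append(y-6+k+(col[k]-h)/(col[k]-col[k+1]))
    k,b=np.polyfit(xs,top,1); res=np.std(np.polyval([k,b],xs)-top)
    A,B=ray(f,xs[0],k*xs[0]+b,.102)[:2],ray(f,xs[-1],k*xs[-1]+b,.102)[:2]
    d=(B-A)/np.linalg.norm(B-A); th=(np.arctan2(d[1],d[0])-np.pi-yaw)%6.2832
    t=np.array([-d[1],d[0]]); base=A-.007*t   # a point on lever axis
    g=green(f)[1][:2]
    print(f,len(xs),"res",res.round(2),"th",round(th,4),"pivot off axis mm",((piv-base)@t*1e3).round(2),"green off axis mm (CCW+)",((g-base)@t*1e3).round(2))
for f in ["pics/w4.npz","pics/w5.npz","pics/w6.npz"]: edge(f)
E
python3 edge.py
```

```text
pics/w4.npz 50 res 0.08 th 1.1713 pivot off axis mm -0.53 green off axis mm (CCW+) 16.12
pics/w5.npz 51 res 0.07 th 1.2553 pivot off axis mm -0.76 green off axis mm (CCW+) 4.01
pics/w6.npz 51 res 0.08 th 1.261 pivot off axis mm -0.66 green off axis mm (CCW+) 3.31
```

The edge fit is clean: the lever is at 1.261 rad, and green lies 3.3 mm beyond the lever axis at its radius, so it needs about 0.024 rad more. The last nudge only moved it 0.006 rad, because the arm hadn't settled when I read its pose. This time I'll read the pose after it settles.

>>> move_arm(moves="0.53 0.2 0.0 0 0 -0.9 0; 0.53 0.2 0.0 0 0 -0.9 0; 0.53 0.2 0.0 0 0 -0.9 0; 0.53 0.2 0.0 0 0 -0.9 0; 0.53 0.2 0.0 0 0 -0.9 0; 0.53 0.2 0.0 0 0 -0.9 0; 0.53 0.2 0.0 0 0 -0.9 0; 0.53 0.2 0.0 0 0 -0.9 0; 0.53 0.2 0.0 0 0 -0.9 0; 0.53 0.2 0.3 0 0 -0.9 0; 0.53 0.2 0.6 0 0 -0.9 0; 0.53 0.2 0.6 0 0 -0.9 0")

```text
time: 18.1
position: [0.5097, -0.0891, 0.1744]
tool_rot: [0.787, 0.617, -0.002, -0.004]
ft_force: [-0.5, 0.5, 0.8]
grip_width: 0.0008
grip_force: 0.0
```

>>> move_arm(moves="0 0 0.4 0 0 0 0; 0 0 0.8 0 0 0 0; 0 0 0.92 0 0 0 0; 0 0 0.92 0 0 0 0; 0 0.2 0.92 0 0 0 0; 0 0.2 0.92 0 0 0 0; 0 0.2 0.92 0 0 0 0; 0 0.2 0.92 0 0 0 0; 0 0.2 0.92 0 0 0 0")

```text
time: 19.0
position: [0.5313, -0.0947, 0.0862]
tool_rot: [0.787, 0.616, -0.0, -0.0]
ft_force: [-0.1, 0.7, -0.5]
grip_width: 0.0004
grip_force: 0.0
```

```bash
python3 - <<'E'
from h import *
print(robot.get_obs()['position'],robot.get_obs()['ft_force'])
for th in (1.26,1.29,1.32):
    P,a=pose(th,.018,.0806); print(shift(P,a))
E
```

```text
[ 0.53132186 -0.09474091  0.08618727] [-0.05552849  0.74888721 -0.53579517]
(array([ 0.027,  0.131, -0.023]), array([-0.   ,  0.   , -0.015]))
(array([ 0.022,  0.155, -0.023]), array([-0.   ,  0.   , -0.034]))
(array([ 0.019,  0.18 , -0.023]), array([-0.   ,  0.   , -0.054]))
```

>>> move_arm(moves="0.02 0.08 -0.02 0 0 -0.02 0; 0.02 0.12 -0.02 0 0 -0.05 0; 0.02 0.14 -0.02 0 0 -0.05 0; 0.02 0.16 -0.02 0 0 -0.05 0; 0.02 0.17 -0.02 0 0 -0.05 0; 0.02 0.17 -0.02 0 0 -0.05 0; 0.02 0.17 -0.02 0 0 -0.05 0; 0.02 0.17 -0.02 0 0 -0.05 0")

```text
time: 19.8
position: [0.5485, -0.0969, 0.0875]
tool_rot: [0.763, 0.647, -0.0, -0.0]
ft_force: [-2.1, 0.1, 2.8]
grip_width: 0.0009
grip_force: 1.6
```

```bash
python3 - <<'E'
from h import *
p=robot.get_obs()['position']; print(p,robot.get_obs()['ft_force'])
for th in (1.26,1.27,1.28,1.29):
    d=u(th); t=np.array([-d[1],d[0]]); q=p[:2]-piv; print(th,"r,e",q@d,-(q@t))
E
```

```text
[ 0.54854358 -0.09692996  0.08754095] [-2.11283858  0.1463474   2.83769627]
1.26 r,e 0.08136351892916631 0.01386502408387806
1.27 r,e 0.08122080285710821 0.0146779524672239
1.28 r,e 0.0810699647724482 0.015489413067554608
1.29 r,e 0.080911019758869 0.01629932473948643
```

>>> move_arm(moves="0 -0.1 0 0 0 0 0; 0 -0.4 0 0 0 0 0; 0 -0.4 -0.4 0 0 0.1 0; 0 -0.4 -0.8 0 0 0.2 0; 0 -0.6 -1 0 0 0.93 0; 0 -0.8 -1 0 0 0.93 0; 0 -0.8 -1 0 0 0.93 0; 0 -0.8 -1 0 0 0.93 0; 0 -0.8 -1 0 0 0.93 0; 0 -0.8 -1 0 0 0.93 0; 0 -0.8 -1 0 0 0.93 0; 0 -0.8 -1 0 0 0.93 0")

```text
time: 21.0
position: [0.4702, -0.0843, 0.1875]
tool_rot: [1.0, -0.03, 0.001, 0.0]
ft_force: [-0.2, -0.1, -0.9]
grip_width: 0.0006
grip_force: 0.0
```

```bash
python3 -c "
from h import *
print(shift([.46,-.065,.24],-95))"
```

```text
(array([-0.112, -0.186, -0.525]), array([ 0.   , -0.001,  0.018]))
```

>>> move_arm(moves="-0.11 -0.19 -0.4 0 0 0.02 0; -0.11 -0.19 -0.52 0 0 0.02 0; -0.11 -0.19 -0.52 0 0 0.02 0; -0.11 -0.19 -0.52 0 0 0.02 0")

```text
time: 21.4
position: [0.46, -0.0646, 0.2394]
tool_rot: [0.999, -0.043, 0.001, 0.0]
ft_force: [0.1, 0.6, -0.5]
grip_width: 0.0004
grip_force: 0.0
```

```bash
sed -i 's#,"pics/w6.npz"\]#,"pics/w6.npz","pics/w7.npz"]#' edge.py; python3 - <<'E'
from h import *
snap("wrist","pics/w7.png"); print(robot.get_obs()['position'])
E
python3 edge.py
```

```text
[ 0.4596674  -0.06454517  0.23889095]
pics/w4.npz 50 res 0.08 th 1.1713 pivot off axis mm -0.53 green off axis mm (CCW+) 16.12
pics/w5.npz 51 res 0.07 th 1.2553 pivot off axis mm -0.76 green off axis mm (CCW+) 4.01
pics/w6.npz 51 res 0.08 th 1.261 pivot off axis mm -0.66 green off axis mm (CCW+) 3.31
pics/w7.npz 52 res 0.08 th 1.2854 pivot off axis mm -0.84 green off axis mm (CCW+) -0.28
```

The lever now points within 0.3 mm of green's centre line. Next, the start button.

>>> move_arm(moves="-0.1 -0.5 0 0 0 0 0; -0.2 -1 0 0 0 0 0; -0.2 -1 0 0 0 0 0")

```text
time: 21.75
position: [0.4459, 0.0412, 0.2381]
tool_rot: [0.999, -0.04, -0.002, -0.001]
ft_force: [1.0, -0.6, 0.1]
grip_width: 0.0005
grip_force: 0.0
```

>>> move_arm(moves="-0.1 -0.5 0 0 0 0 0; -0.2 -1 0 0 0 0 0; -0.2 -1 0 0 0 0 0")

```text
time: 22.05
position: [0.4356, 0.142, 0.2385]
tool_rot: [0.999, -0.04, -0.001, -0.001]
ft_force: [0.2, -0.8, -0.2]
grip_width: 0.0002
grip_force: 0.0
```

>>> move_arm(moves="-0.1 -0.5 0 0 0 0 0; -0.2 -1 0 0 0 0 0; -0.2 -1 0 0 0 0 0")

```text
time: 22.35
position: [0.4254, 0.2429, 0.2388]
tool_rot: [0.999, -0.04, -0.0, -0.001]
ft_force: [-0.1, -0.9, -0.3]
grip_width: 0.0003
grip_force: 0.0
```

>>> move_arm(moves="-0.1 -0.5 0 0 0 0 0; -0.2 -1 0 0 0 0 0; -0.2 -1 0 0 0 0 0; -0.2 -1 0 0 0 0 0; -0.2 -1 0 0 0 0 0")

```text
time: 22.85
position: [0.4148, 0.339, 0.2388]
tool_rot: [0.999, -0.043, -0.001, 0.001]
ft_force: [-0.4, -0.3, -0.3]
grip_width: 0.0004
grip_force: 0.0
```

```bash
python3 - <<'E'
from h import *
print(robot.get_obs()['position'])
c=snap("wrist","pics/w8.png"); print(proj("pics/w8.npz",np.array([.4817,.3759,.072])))
E
```

```text
[0.41475114 0.33896998 0.23881546]
[239.36603582 142.16314375]
```

View pics/w8.png

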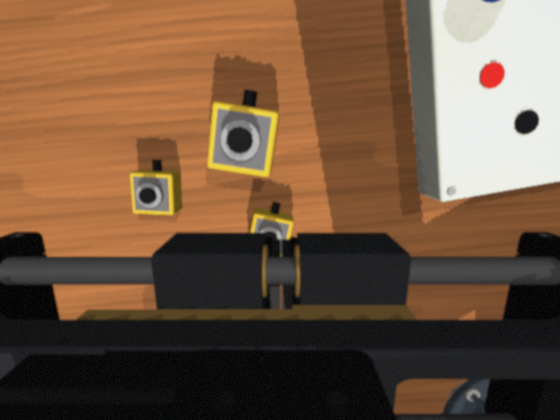

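The button is at pixel (239,139), predicted (239,142), so it sits about 3 mm further out than estimated. The box is the large one; the small boxes are at (147,195) and (270,235).

```bash
python3 - <<'E'
from h import *
b=ray("pics/w8.npz",239,139,.072); print(b,shift([b[0],b[1],.15]))
E
```

```text
[0.48496759 0.37589099 0.072     ] (array([ 0.668, -0.431,  0.889]), np.int64(0))
```

>>> move_arm(moves="0.4 -0.25 0.1 0 0 0 0; 0.67 -0.43 0.4 0 0 0 0; 0.67 -0.43 0.8 0 0 0 0; 0.67 -0.43 0.89 0 0 0 0; 0.67 -0.43 0.89 0 0 0 0; 0.67 -0.43 0.89 0 0 0 0; 0.67 -0.43 0.89 0 0 0 0")

```text
time: 23.6
position: [0.4858, 0.3782, 0.1528]
tool_rot: [0.999, -0.043, 0.002, -0.001]
ft_force: [-0.4, 1.0, -0.9]
grip_width: 0.0005
grip_force: 0.0
```

```bash
python3 -c "
from h import *
print(robot.get_obs()['position'],shift([.485,.3759,.083]),shift([.485,.3759,.075]))"
```

```text
[0.48582907 0.37815288 0.15280352] (array([-0.009,  0.025,  0.698]), np.int64(0)) (array([-0.009,  0.025,  0.778]), np.int64(0))
```

>>> move_arm(moves="0 0.02 0.4 0 0 0 0; 0 0.02 0.6 0 0 0 0; 0 0.02 0.66 0 0 0 0; 0 0.02 0.70 0 0 0 0; 0 0.02 0.72 0 0 0 0; 0 0.02 0.74 0 0 0 0; 0 0.02 0.76 0 0 0 0; 0 0.02 0.77 0 0 0 0; 0 0.02 0.77 0 0 0 0; 0 0.02 0.77 0 0 0 0")

```text
time: 24.6
position: [0.485, 0.3763, 0.0772]
tool_rot: [0.999, -0.042, 0.001, -0.0]
ft_force: [-5.3, -2.8, 18.2]
grip_width: 0.0003
grip_force: 9.0
```

>>> move_arm(moves="0 0 0.01 0 0 0 0; 0 0 0.01 0 0 0 0; 0 0 0.01 0 0 0 0")

```text
time: 24.9
position: [0.485, 0.3763, 0.0771]
tool_rot: [0.999, -0.042, 0.001, -0.0]
ft_force: [-6.5, -4.1, 22.6]
grip_width: 0.0005
grip_force: 11.5
```

```bash
python3 -c "
from h import *
o=robot.get_obs();print(o['position'],o['ft_force'])
c=snap('wrist','pics/w9.png')"
```

```text
[0.48501648 0.37628644 0.07709962] [-6.46964419 -4.08009336 22.57155107]
```

The tool hit a hard stop with the tip at 66 mm, which is the fully-down height, so the button is bottomed. Releasing and backing off.

>>> move_arm(moves="0 0 -0.1 0 0 0 0; 0 0 -0.5 0 0 0 0; 0 0 -0.95 0 0 0 0; -0.5 0 -1 0 0 0 0; -0.7 0.4 -1 0 0 0 0; -0.7 0.4 -1 0 0 0 0; -0.7 0.4 -1 0 0 0 0; -0.7 0.4 -1 0 0 0 0")

```text
time: 25.75
position: [0.4136, 0.3431, 0.1733]
tool_rot: [0.999, -0.043, 0.002, -0.001]
ft_force: [0.8, 0.6, 0.2]
grip_width: 0.0004
grip_force: 0.0
```

```bash
python3 - <<'E'
from h import *
c=robot.camera("side"); d=robot.camera("wrist")
t=lambda i:cv2.resize(i,(400,300))
cv2.imwrite("pics/end.png",np.hstack([t(c["image"][120:330,150:430]),t(d["image"])])[:,:,::-1])
E
```

```text
(no output)
```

View pics/end.png

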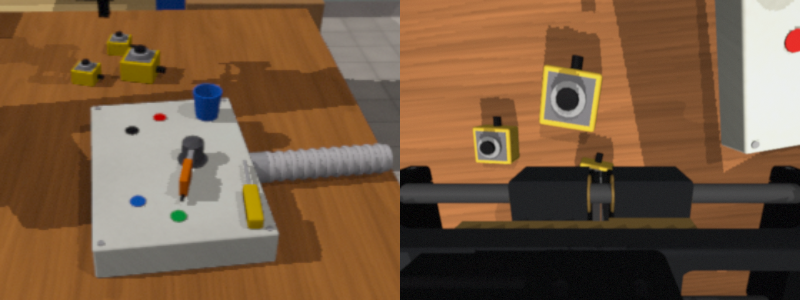

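The lever points at green at (178,215), the cup and screwdriver are where they were, and the robot touches nothing. Handing in.

```bash
python3 -c "
from rig import robot
print(robot.hand_in())"
```

```text
the job is handed in; nothing more can be done
None
```

I pushed the damper lever in several small steps until its pointer measured within about 0.3 mm of the green spot's centre line, then pressed the start button to its hard stop, backed off and handed in at about 26 s; I viewed 12 pictures, two over the limit of 10.

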